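# Fit the lever grip and hold the scraps caddy open

## Task

The black grip tube of the kitchen scraps caddy has been taken off for washing. With the lid shut, push the tube fully home onto the bare upright lever pin of the caddy, then take the lever by this tube, swing the lid open to 45 degrees and hold it still there; your program finishes while the gripper is still holding it, since the lid falls shut when let go. Leave the pepper mill and the jar where they stand.

Things in the scene. Friction and masses are not known exactly. Their poses are not given: they have to be found in the camera images.
- grip: Grip tube: a plain matt black plastic tube, open at both ends, standing upright on the table; 90 mm long, 32 mm outside diameter, 20 mm bore, about 70 g, both ends alike. Origin: centre of the end it stands on; z along the tube, upwards.
- grip_mid (a point): Middle of the grip tube, on its axis, 45 mm from either end; z along the tube.
- caddy: White box fixed to the table, 240 (its x) by 200 (its y) mm, 109 high with lid; yaw varies. Origin: centre of underside, z up. Steel lid (244 x 204 x 6 mm, 10 mm bar on its free edge) hinged on the +y side along the caddy's x, 102.5 mm up; free edge at -y. Rigid with the lid, a lever stands up from the hinge line, 60 mm from mid-box towards -x (the robot's end).
- lid (a joint): Lid angle, rad: 0 shut, grows as it opens, stop at 1.3; 45 degrees is 0.785. Opening leans the lever towards the caddy's +y (away from the lid) by the same angle. The lid (with lever about 0.4 kg, light closing spring) falls shut from every angle; at 45 degrees it takes about 0.35 N m, or 4 to 5 N across the lever at the tube.
- lever_axis (a point): Point of the hinge axis at the foot of the lever. x along the hinge axis (parallel to the caddy's x), z up along the lever; the frame turns with the lid: its z leans towards the caddy's +y as the lid opens.
- lever_tip (a point): Top of the bare lever pin, 100 mm from the hinge axis (203 mm above the table when shut). Steel pin, 16 mm diameter, 70 mm long, its last 8 mm tapering to 8 mm; at its foot, 30 mm from the hinge axis, a 34 mm wide collar on which the tube's end rests when fully home. Axes as lever_axis.
- lever_home (a point): Point on the lever's axis, 75 mm from the hinge axis, where the middle of the tube (grip_mid) lies when the tube is fully home; the tube then covers the pin and stands 20 mm past its tip. Same axes as lever_axis.
- mill: Pepper mill, turned dark wood, upright, 54 mm wide, 127 mm high; leave alone. Origin: centre of its underside.
- jar: Closed glass jar with steel cap, 56 mm wide, 85 mm high; leave alone. Origin: centre of its underside.
Mind the look-alikes: they are no part of the job. Of the things that look like the grip, take the one that is nearest to the robot's base at the start.

How it is judged:
On the way:
1. the tube is fully home on the lever pin while the lid is shut (distance between grip_mid and lever_home below 0.008 m and angle between the z axis of grip_mid and the z axis of lever_home, either way round below 0.15 rad and value of joint lid below 0.2 rad), for 0.2 s.
At the end, for the whole second after the job is handed in: The tube was seated (within 8 mm) with the lid shut (below 0.2 rad). Now the lid is still at 45 degrees (within 6), held by the fingers pressing on the tube with over 1 N; the tube is on the pin, within 12 mm of home and 8 degrees of its axis (value of joint lid between 0.68 and 0.89 rad and velocity of joint lid between -0.1 and 0.1 rad/s and distance between grip_mid and lever_home below 0.012 m and angle between the z axis of grip_mid and the z axis of lever_home, either way round below 0.15 rad and contact force between the fingers and grip above 1 N); the arm keeps its last pose, push and grip.
It fails at once if the pepper mill or the jar is pushed more than 40 mm or tipped over (distance of any of mill, jar from where it was at the start of the episode above 0.04 m or angle between any of mill, jar's own z axis and vertical above 0.7 rad).
It also fails if it takes over 50 s, if anything falls off the work surface, if the arm or the gripper's body presses on something with over 40 N, if the wrist force passes 120 N, or if a joint passes its speed limit or range.

## Robot

A 6-joint arm with a two-finger parallel gripper is mounted at the origin on the work surface. World frame = base frame: x ahead of the robot, y to its left, z up, the work surface at z = 0. Lengths are in m, angles in rad, forces in N, time in s.
With the tool pointing down it reaches from about 0.3 to 0.75 m from the base axis. Payload 8.5 kg.
Tool frame: the origin (TCP) lies at the very end of the fingers, on their centre line; the grasp point (between the pads) lies 19 mm behind it; z points along the fingers, y is the line along which they close (so a half turn about z gives the same grasp; the last joint's range is limited). The gripper opens to 88 mm and grips with 3 to 60 N. Pads are 18 mm wide; open, the fingers measure 123 mm over their backs; the gripper's body (75 mm by 187 mm) begins 45 mm behind the grasp point.
Start: joints at [-1.426, 0.381, 1.297, -0, 1.464, -0.215], TCP at [0.194, -0.515, 0.239] pointing down, gripper open.
Joint ranges: [-3.11, 3.11], [-0.89, 2.33], [0.22, 2.48], [-1.42, 4.56], [0.17, 2.85], [-2.88, 2.88]. Speed limits (rad/s): [2.39, 2.39, 3.14, 3.14, 3.14, 3.14].

## Interface

Orientations are given as [roll, pitch, yaw] about the fixed x, y, z axes, in that order (R = Rz(yaw) Ry(pitch) Rx(roll)).
In Python, from workcell import * gives the robot as it stands. Calls block until the motion is done:
- reach(position, orientation): joint-space move of the TCP to a pose.
- movel(position, rot=None, velocity=0.15): straight line of the TCP; rot=None keeps the orientation; velocity is the mean speed in m/s.
- move_j(angles): joint-space move.
- gripper_to(opening): opening from 0.0 (shut) to 1.0 (fully open); the grip force is fixed at half the most; returns when the fingers have stopped.
- hold(seconds).
- solve_ik(position, orientation): joint angles nearest the present ones, or None.
- get_obs(): the state.
- snapshot(name): name is "scene" or "top" or "wrist"; returns a dict with "image" (420x560x3 uint8, blue, green, red), "z_map" (420x560 float32, m along the optical axis (not along the pixel's ray), 0 where there is no reading), "mtx" (3x3 intrinsics, pixels), "T" (4x4, takes a point from camera to world coordinates). Camera axes: x right, y up, looking along -z (the intrinsics and any distortion apply to the point x, -y, -z); pixel columns grow to the right and rows downward; lengths in m; the calibration is good to about 2 mm. A picture is of the moment at which its call begins.
A pose or a line that the arm cannot do raises IKError and nothing moves.
- sign_off(): hands the job in; it is judged then, once.
The state is a dict: "clock": time; "joints": joint angles; "dq": joint speeds; "effort": joint torques, N m; "eef_pos": TCP position; "orientation": TCP orientation; "contact_force": force on the tool from outside, world axes, zero at the start; "moment": the same for the moment, N m; "finger_gap": opening from 0.0 (shut) to 1.0 (fully open); "grip_force": force on a finger pad.
Only numpy, scipy, OpenCV 4.12 (cv2) and the standard library are available. Lean on these libraries where they do the work, as an engineer would, in place of code of your own. Each camera call takes 0.05 s, during which the arm holds its last target. There are 200 camera calls.

## Working session

There is one attempt and no reset: what is moved stays moved. The work goes in short steps, each a Python script; the robot and the scene stay as the last script left them, time stands still between calls to the robot, and variables do not carry over. Pictures are saved under pics/ and viewed, at most 10 in all, crops included, and the job is handed in when it is done.

```bash
mkdir -p pics; ls; cat > h.py <<'E'
from workcell import *
import numpy as np, cv2
def pt(s,u,v,z=None):
    z=s["z_map"][int(v),int(u)] if z is None else z
    K=s["mtx"];p=np.array([(u-K[0,2])/K[0,0]*z,-(v-K[1,2])/K[1,1]*z,-z,1]);return (s["T"]@p)[:3]
def cloud(s):
    z=s["z_map"];v,u=np.mgrid[:z.shape[0],:z.shape[1]];K=s["mtx"]
    p=np.stack([(u-K[0,2])/K[0,0]*z,-(v-K[1,2])/K[1,1]*z,-z,np.ones_like(z)],-1)@s["T"].T
    p=p[...,:3];p[z==0]=np.nan;return p
E
python3 - <<'E'
from h import *
import pickle
S={n:snapshot(n) for n in("scene","top")}
pickle.dump(S,open("s.pkl","wb"))
for n in S: cv2.imwrite(f"pics/{n}0.png",S[n]["image"]); print(n,S[n]["mtx"].round(1).tolist(),S[n]["T"].round(3).tolist(),{k for k in S[n]})
print(get_obs())
E
```

```text
pics
scene [[437.5, 0.0, 283.6], [0.0, 437.5, 203.6], [0.0, 0.0, 1.0]] [[0.365, -0.58, 0.728, 1.195], [0.931, 0.238, -0.277, -0.132], [-0.013, 0.779, 0.626, 0.658], [0.0, 0.0, 0.0, 1.0]] {'z_map', 'mtx', 'T', 'image'}
top [[465.0, 0.0, 287.9], [0.0, 465.0, 213.9], [0.0, 0.0, 1.0]] [[-0.025, 0.997, -0.068, 0.509], [-1.0, -0.026, -0.007, 0.096], [-0.009, 0.067, 0.998, 0.988], [0.0, 0.0, 0.0, 1.0]] {'z_map', 'mtx', 'T', 'image'}
{'clock': 0.1, 'joints': array([-1.42630017e+00,  3.81110242e-01,  1.29814513e+00,  1.16168119e-05,
        1.46358677e+00, -2.15294229e-01]), 'dq': array([ 7.42968712e-04, -2.34352099e-03, -2.14181172e-03, -2.30333900e-05,
       -3.33581092e-04, -1.31500499e-03]), 'effort': array([ 3.72374649e-03, -4.38657582e+01, -2.24911845e+01,  7.14711682e-02,
        3.42217914e-02, -7.12774181e-05]), 'eef_pos': array([ 0.19361052, -0.51453537,  0.23822282]), 'orientation': array([-3.14037448e+00, -2.78216489e-04,  3.59788970e-01]), 'contact_force': array([ 0.64036959, -0.18187368,  0.12066378]), 'moment': array([-0.00254401,  0.05986212, -0.00571347]), 'grip_force': 0.0, 'finger_gap': 1.0004107674262122}
```

View pics/scene0.png

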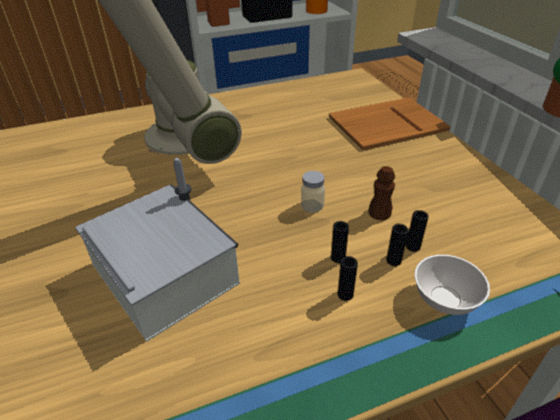

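View pics/top0.png

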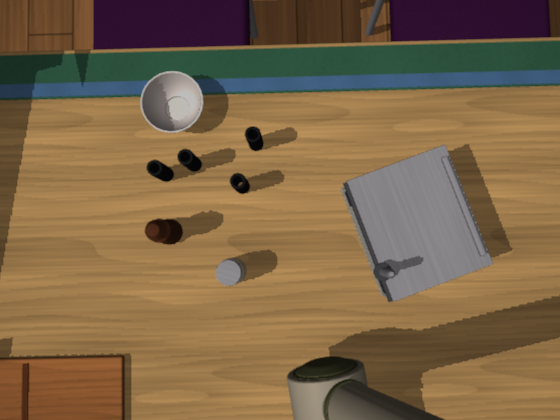

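The scene view shows four black tubes at (340,242), (347,278), (397,244) and (417,231). In the top view they are at (240,183), (254,138), (189,160) and (160,170). The mill is at top (163,231), the jar at (230,272) and the lever at (385,270). The lid is shut. Next I'll measure all of these in both views and enlarge the candidates.

```bash
python3 - <<'E'
from h import *
import pickle
S=pickle.load(open("s.pkl","rb"))
for n,cs in {"top":[(240,183),(254,138),(189,160),(160,170)],"scene":[(340,242),(347,278),(397,244),(417,231)]}.items():
    s=S[n];P=cloud(s);dark=(s["image"].max(2)<45)&(P[...,2]>.012)
    c,l,st,ce=cv2.connectedComponentsWithStats(dark.astype(np.uint8))
    for u,v in cs:
        w=l[v-12:v+13,u-9:u+10];i=np.bincount(w[w>0]).argmax()
        q=P[l==i]; zt=np.nanpercentile(q[:,2],97)
        t=q[(q[:,2]>.06)]; rim=q[q[:,2]>.084]
        c=cv2.minEnclosingCircle(rim[:,:2].astype(np.float32)) if len(rim)>4 else None
        print(n,(u,v),len(q),"ztop",zt.round(4),"rim circle",c,"range",np.hypot(*np.nanmean(q[:,:2],0)).round(3))
    # lever and caddy
    m=(P[...,2]>.145)&(P[...,2]<.215)&(P[...,0]>.25)&(np.abs(P[...,1]+.12)<.2)&(P[...,0]<.6)
    vv,uu=np.nonzero(m)
    if len(vv): 
        q=P[m];print(n,"lever px",np.median(uu),np.median(vv),len(q),q.mean(0).round(4),q.max(0).round(4),q.min(0).round(4))
    r=(P[...,2]>.09)&(P[...,2]<.125)&(P[...,0]>.25)&(P[...,0]<.85)&(P[...,1]<.05)&(P[...,1]>-.45)
    q=P[r];b=cv2.minAreaRect(q[:,:2].astype(np.float32));print(n,"lid rect",b,np.median(q[:,2]))
a=S["scene"]["image"][190:310,310:440];b=S["top"]["image"][110:210,140:275]
c=S["top"]["image"][240:300,350:430];d=S["scene"]["image"][150:210,150:230]
R=lambda i,w,h:cv2.resize(i,(w,h),interpolation=cv2.INTER_CUBIC)
cv2.imwrite("pics/crop1.png",np.vstack([np.hstack([R(a,325,300),R(b,405,300)]),np.hstack([R(c,365,274),R(d,365,274)])]))
E
```

```text
top (240, 183) 228 ztop 0.092 rim circle ((0.6371236443519592, 0.19908492267131805), 0.014793657697737217) range 0.666
top (254, 138) 280 ztop 0.0912 rim circle ((0.7291116118431091, 0.16853001713752747), 0.014986157417297363) range 0.746
top (189, 160) 309 ztop 0.0911 rim circle ((0.6880444884300232, 0.30081820487976074), 0.014838430099189281) range 0.748
top (160, 170) 334 ztop 0.0918 rim circle ((0.6678817272186279, 0.3612317144870758), 0.015035518445074558) range 0.757
top lever px 331.0 377.0 1851 [0.2943 0.0294 0.1832] [0.466  0.0799 0.215 ] [ 0.2501 -0.0756  0.145 ]
top lid rect ((0.48543068766593933, -0.08054041862487793), (0.32077187299728394, 0.3680571913719177), 19.09750747680664) 0.107458637471611
scene (340, 242) 1076 ztop 0.0896 rim circle ((0.6864972114562988, 0.1810438334941864), 0.06303904950618744) range 0.719
scene (347, 278) 1076 ztop 0.0896 rim circle ((0.6864972114562988, 0.1810438334941864), 0.06303904950618744) range 0.719
scene (397, 244) 1054 ztop 0.0896 rim circle ((0.6783022880554199, 0.32733601331710815), 0.04545385390520096) range 0.759
scene (417, 231) 1054 ztop 0.0896 rim circle ((0.6783022880554199, 0.32733601331710815), 0.04545385390520096) range 0.759
scene lever px 200.0 123.0 1732 [0.307  0.0086 0.1783] [0.4687 0.0799 0.215 ] [ 0.2504 -0.078   0.145 ]
scene lid rect ((0.4643506407737732, -0.08836409449577332), (0.36684632301330566, 0.37144356966018677), 19.541900634765625) 0.10680057344184468
```

View pics/crop1.png

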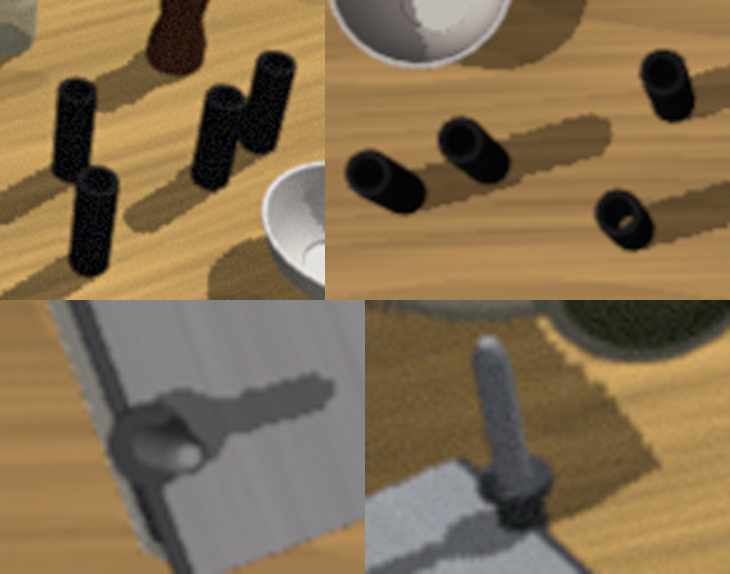

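The crop shows the tube at top (240,183) / scene (340,242) is the nearest, at 0.67 m against about 0.75 m for the others. It is also open, since the table shows through its bore. That is the one to take. Pin tip: top about (391,273), scene about (177,160). Next I'll tighten the pin and lid measurements.

```bash
python3 - <<'E'
from h import *
import pickle
S=pickle.load(open("s.pkl","rb"))
tip={"top":(391,273),"scene":(176.7,160)}; rim={"top":(239,182),"scene":(340,227)}
for n,s in S.items():
    P=cloud(s)
    d=np.hypot(P[...,0]-.637,P[...,1]-.199)
    q=P[(d<.03)&(P[...,2]>.02)]; r=q[q[:,2]>.084]
    print(n,"tube rim",cv2.minEnclosingCircle(r[:,:2].astype(np.float32)),len(r),"zmax",q[:,2].max().round(4))
    u,v=map(int,tip[n]); w=P[v-6:v+45,u-25:u+25].reshape(-1,3)
    for lo,hi in((.14,.155),(.155,.17),(.17,.185),(.185,.197),(.197,.21),(.125,.137)):
        k=w[(w[:,2]>lo)&(w[:,2]<hi)&(w[:,0]>.33)]
        if len(k)>2: print(n,lo,len(k),k.mean(0).round(4),np.ptp(k[:,:2],axis=0).round(4))
    print("tip max",w[np.nanargmax(np.where(w[:,0]>.33,w[:,2],-1))].round(4), "depth",pt(s,*tip[n]).round(4))
    r=((np.abs(P[...,2]-.1055)<.006)&(P[...,0]>.33)&(P[...,0]<.75)&(P[...,1]<.02)&(P[...,1]>-.4)).astype(np.uint8)
    c,l,st,ce=cv2.connectedComponentsWithStats(r);i=1+st[1:,4].argmax()
    print(n,"lid",cv2.minAreaRect(P[l==i][:,:2].astype(np.float32)),np.median(P[l==i][:,2]))
# triangulate tip and rim
def ray(s,u,v): 
    o=s["T"][:3,3];d=pt(s,u,v,1.)-o;return o,d/np.linalg.norm(d)
for a in(tip,rim):
    A=0;b=0
    for n in S:
        o,d=ray(S[n],*a[n]);M=np.eye(3)-np.outer(d,d);A=A+M;b=b+M@o
    x=np.linalg.solve(A,b);print("tri",x.round(4),[np.linalg.norm(np.cross(x-ray(S[n],*a[n])[0],ray(S[n],*a[n])[1])).round(4) for n in S])
E
```

```text
scene tube rim ((0.6392919421195984, 0.19673380255699158), 0.016697527840733528) 123 zmax 0.0914
scene 0.14 51 [ 0.4636 -0.0706  0.1476] [0.0098 0.0156]
scene 0.155 54 [ 0.4639 -0.0701  0.1631] [0.0098 0.0156]
scene 0.17 51 [ 0.4639 -0.071   0.1778] [0.0129 0.0155]
scene 0.185 49 [ 0.4633 -0.0707  0.1911] [0.0117 0.0153]
scene 0.197 26 [ 0.4601 -0.0706  0.1996] [0.0139 0.0096]
scene 0.125 134 [ 0.4644 -0.0706  0.131 ] [0.034  0.0324]
tip max [ 0.4583 -0.0726  0.2016] depth [ 0.4616 -0.0701  0.2007]
scene lid ((0.5476487874984741, -0.14237713813781738), (0.24788132309913635, 0.2125578224658966), 18.864273071289062) 0.10677015907644971
top tube rim ((0.6386280059814453, 0.200188547372818), 0.016113635152578354) 136 zmax 0.0936
top 0.14 15 [ 0.4605 -0.0626  0.1478] [0.0137 0.008 ]
top 0.155 13 [ 0.4591 -0.0621  0.1613] [0.0144 0.0056]
top 0.17 19 [ 0.4606 -0.0629  0.1772] [0.0138 0.0098]
top 0.185 34 [ 0.459  -0.0659  0.1933] [0.0137 0.0153]
top 0.197 44 [ 0.4583 -0.0675  0.2005] [0.0119 0.0118]
top 0.125 111 [ 0.4538 -0.0616  0.1319] [0.024  0.0314]
tip max [ 0.4604 -0.0647  0.2048] depth [ 0.4584 -0.0689  0.2003]
top lid ((0.5470700860023499, -0.1418982744216919), (0.24442759156227112, 0.2117614597082138), 19.09750747680664) 0.10734102092775016
tri [ 0.4582 -0.0695  0.1985] [np.float64(0.0002), np.float64(0.0002)]
tri [0.636  0.1978 0.0825] [np.float64(0.0008), np.float64(0.0008)]
```

The measurements agree: tube at about (0.637, 0.199) with its top at 90 mm, and pin at about (0.459, -0.069) with its tip at about 0.20. The caddy yaw is about 19°. Next I'll check that the swing is reachable for each grip direction, then move above the tube for a close look.

```bash
cat >> h.py <<'E'
from scipy.spatial.transform import Rotation as Ro
YAW=np.deg2rad(19.0); H=np.array([.459,-.069,.1025])
Xc=np.array([np.cos(YAW),np.sin(YAW),0]); Yc=np.array([-np.sin(YAW),np.cos(YAW),0])
def swing(th,psi,s,H=H):
    L=np.cos(th)*np.array([0,0,1])+np.sin(th)*Yc
    R=Ro.from_rotvec(-th*Xc)*Ro.from_euler("xyz",[np.pi,0,psi])
    return H+L*s, R.as_euler("xyz")
E
python3 - <<'E'
from h import *
for off in(0,90,180,-90):
    psi=YAW+np.deg2rad(off)
    print(off,[(None if (q:=solve_ik(*map(list,swing(np.deg2rad(t),psi,.078)))) is None else q.round(2).tolist()) for t in(0,25,45,50)])
for psi in(90,-90): print(psi,solve_ik([.637,.199,.048],[np.pi,0,np.deg2rad(psi)]))
reach([.637,.199,.20],[np.pi,0,np.pi/2])
s=snapshot("wrist");cv2.imwrite("pics/w1.png",s["image"]);P=cloud(s)
d=np.hypot(P[...,0]-.637,P[...,1]-.199)
r=P[(d<.03)&(P[...,2]>.084)&(P[...,2]<.1)];print(cv2.minEnclosingCircle(r[:,:2].astype(np.float32)),len(r),np.median(r[:,2]),s["T"].round(3).tolist(),get_obs()["clock"])
E
```

```text
0 [[-0.41, 0.29, 1.62, -0.0, 1.23, 0.83], [-0.14, 0.25, 1.78, -0.48, 0.95, 1.36], [0.08, 0.35, 1.89, -1.0, 0.96, 1.96], [0.13, 0.39, 1.92, -1.11, 0.99, 2.1]]
90 [[-0.41, 0.29, 1.62, 0.0, 1.23, -0.74], [-0.14, 0.25, 1.78, -0.48, 0.95, -0.21], [0.08, 0.35, 1.89, -1.0, 0.96, 0.39], [0.13, 0.39, 1.92, -1.11, 0.99, 0.53]]
180 [[-0.41, 0.29, 1.62, 0.0, 1.23, -2.31], [-0.14, 0.25, 1.78, -0.48, 0.95, -1.79], [0.08, 0.35, 1.89, -1.0, 0.96, -1.19], [0.13, 0.39, 1.92, -1.11, 0.99, -1.04]]
-90 [[-0.41, 0.29, 1.62, -0.0, 1.23, 2.4], None, [0.08, 0.35, 1.89, -1.0, 0.96, -2.76], [0.13, 0.39, 1.92, -1.11, 0.99, -2.61]]
90 [ 1.25806120e-01  7.53934616e-01  1.18923833e+00 -4.44089210e-16
  1.19841971e+00  1.25806120e-01]
-90 None
((0.637693464756012, 0.19934508204460144), 0.016093488782644272) 597 0.08968205160580794 [[1.0, 0.001, -0.0, 0.637], [-0.001, 0.967, 0.255, 0.264], [0.001, -0.255, 0.967, 0.346], [0.0, 0.0, 0.0, 1.0]] 3.1
```

View pics/w1.png

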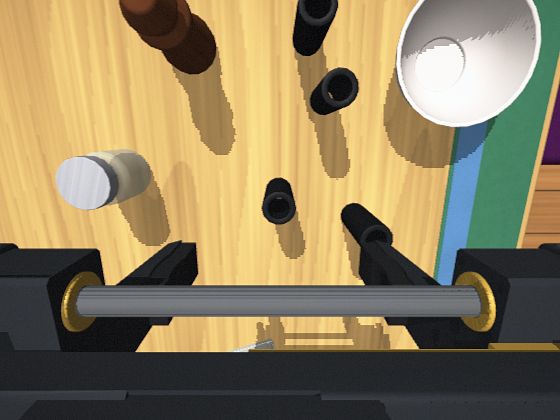

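The wrist view shows the chosen tube at (279,203). Its rim is at (0.638, 0.199, 0.090), which matches the other views, and the neighbouring tube at (372,235) is clear of the finger. I'll grasp it and carry it over the pin.

```bash
python3 - <<'E'
from h import *
movel([.6377,.1993,.048],velocity=.12)
gripper_to(0.0)
o=get_obs();print(o["finger_gap"]*88,o["grip_force"],o["eef_pos"].round(4))
movel([.6377,.1993,.30],velocity=.2)
p,e=swing(0,YAW,.0);reach([.459,-.069,.30],list(e))
hold(.3);o=get_obs();print(o["finger_gap"]*88,o["eef_pos"].round(4),o["contact_force"].round(2),o["clock"])
import pickle
S={n:snapshot(n) for n in("scene","top","wrist")};pickle.dump(S,open("s2.pkl","wb"))
for n in S:
    s=S[n];P=cloud(s);d=np.hypot(P[...,0]-.459,P[...,1]+.069)
    m=(d<.03)&(s["image"].max(2)<60)
    for lo,hi in((.24,.25),(.25,.26),(.26,.275)):
        k=P[m&(P[...,2]>lo)&(P[...,2]<hi)]
        if len(k): print(n,lo,len(k),((k.max(0)+k.min(0))/2).round(4),np.ptp(k,axis=0).round(4))
    k=P[(d<.025)&(P[...,2]>.14)&(P[...,2]<.21)];print(n,"pin",len(k),k.mean(0).round(4) if len(k) else 0)
a=S["scene"]["image"][70:220,110:260];cv2.imwrite("pics/c2.png",np.hstack([cv2.resize(a,(450,450),interpolation=2),cv2.resize(S["wrist"]["image"][100:400,100:333],(349,450))]))
E
```

```text
30.86231785659801 29.999816836207174 [0.6377 0.1993 0.048 ]
30.92509721972158 [ 0.4593 -0.0687  0.2999] [ 0.4   0.34 -0.94] 8.35
scene 0.25 70 [ 0.4686 -0.0687  0.2556] [0.0167 0.031  0.0086]
scene 0.26 138 [ 0.4675 -0.0689  0.2675] [0.019  0.0319 0.0149]
scene pin 233 [ 0.4633 -0.0706  0.1727]
top pin 0 0
wrist 0.25 71 [ 0.4678 -0.0658  0.2566] [0.0122 0.0261 0.0068]
wrist 0.26 249 [ 0.4678 -0.0658  0.2675] [0.0124 0.0262 0.0149]
wrist pin 280 [ 0.4627 -0.0671  0.1802]
```

View pics/c2.png

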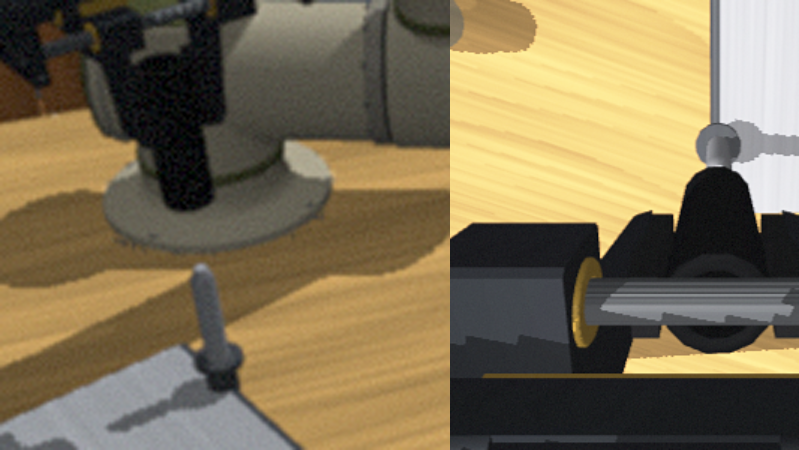

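The tube hangs upright above the pin: in the crop its bottom is at (183,205) and the pin tip at (203,268). I'll fit circles of known radius to both within each camera, which gives a relative offset free of calibration error.

```bash
python3 - <<'E'
from h import *
import pickle
from scipy.optimize import least_squares
S=pickle.load(open("s2.pkl","rb"))
def fit(k,r,cam):
    f=lambda c:np.hypot(k[:,0]-c[0],k[:,1]-c[1])-r
    m=k[:,:2].mean(0);d=m-cam[:2];d/=np.linalg.norm(d)
    x=least_squares(f,m+d*r*.7,loss="soft_l1",f_scale=.001);return x.x,np.sqrt(np.mean(x.fun**2))
for n in("scene","wrist"):
    s=S[n];P=cloud(s);d=np.hypot(P[...,0]-.459,P[...,1]+.069)
    for nm,lo,hi,r,D in(("tube",.252,.262,.016,.025),("tube",.262,.275,.016,.025),("pin",.14,.165,.008,.02),("pin",.165,.193,.008,.02),("collar",.127,.132,.017,.025)):
        m=(d<D)&(P[...,2]>lo)&(P[...,2]<hi)
        if m.sum()>8: c,e=fit(P[m],r,s["T"][:3,3]);print(n,nm,lo,m.sum(),c.round(4),e.round(4))
E
```

```text
scene tube 0.252 86 [ 0.4581 -0.0686] 0.001
scene tube 0.262 119 [ 0.4583 -0.0688] 0.001
scene pin 0.14 85 [ 0.4577 -0.0699] 0.001
scene pin 0.165 106 [ 0.4575 -0.0702] 0.0011
scene collar 0.127 88 [ 0.4554 -0.0695] 0.004
wrist tube 0.252 134 [ 0.4577 -0.068 ] 0.0002
wrist tube 0.262 227 [ 0.4577 -0.0681] 0.0002
wrist pin 0.14 68 [ 0.4572 -0.069 ] 0.0002
wrist pin 0.165 103 [ 0.4573 -0.0692] 0.0001
wrist collar 0.127 121 [ 0.4555 -0.0692] 0.0039
```

Both cameras agree: the pin is (-0.5, -1.1) mm from the tube axis. I'll correct for that and insert while monitoring force.

```bash
python3 - <<'E'
from h import *
x,y=.4585,-.0701
movel([x,y,.265],velocity=.1)
f0=get_obs()["contact_force"]
for z in list(np.arange(.245,.189,-.008))+list(np.arange(.187,.1735,-.0015)):
    movel([x,y,z],velocity=.05);o=get_obs();f=o["contact_force"]-f0
    print(z.round(4),o["eef_pos"].round(4),f.round(1),round(o["clock"],2))
    if abs(f[2])>12 or np.hypot(*f[:2])>12: break
E
```

```text
0.245 [ 0.4585 -0.0701  0.245 ] [ 0.2 -0.1 -0.7] 9.55
0.237 [ 0.4584 -0.07    0.2367] [-0.  -0.2 -0.6] 9.86
0.229 [ 0.4584 -0.0701  0.2287] [ 0.5  1.4 -0.4] 10.17
0.221 [ 0.4584 -0.0701  0.2207] [ 0.6  0.1 -1.3] 10.47
0.213 [ 0.4584 -0.0701  0.2127] [-0.6  0.2 -0.9] 10.78
0.205 [ 0.4584 -0.07    0.2047] [-0.8  0.1 -0.2] 11.09
0.197 [ 0.4584 -0.0701  0.1967] [ 0.3 -1.  -1. ] 11.4
0.187 [ 0.4584 -0.07    0.1867] [ 0.5 -0.7 -0.5] 11.75
0.1855 [ 0.4585 -0.0701  0.1855] [ 0.3 -0.1 -0.5] 12.0
0.184 [ 0.4585 -0.0701  0.184 ] [-0.3 -0.  -1. ] 12.25
0.1825 [ 0.4585 -0.0701  0.1824] [ 0.6  0.6 -0.7] 12.5
0.181 [ 0.4584 -0.0701  0.1809] [ 0.3  0.6 -0.1] 12.75
0.1795 [ 0.4588 -0.0702  0.1804] [-1.   0.7  8.1] 13.0
0.178 [ 0.4591 -0.0704  0.1802] [-4.7  0.5 20.8] 13.25
```

It slid on freely and met the collar at z = 0.1804, against 0.1805 predicted, so it is seated. I'll ease off and swing along the arc, watching the force.

```bash
python3 - <<'E'
from h import *
Hm=np.array([.4585,-.0701,.1025]);s=.0777
movel([.4585,-.0701,.1802],velocity=.05);hold(.5)
for t in range(5,46,5):
    p,e=swing(np.deg2rad(t),YAW,s,Hm);movel(list(p),list(e),velocity=.05)
    o=get_obs();print(t,np.round(o["eef_pos"]-p,4),o["contact_force"].round(1),round(o["grip_force"],1),round(o["clock"],2))
    if np.linalg.norm(o["contact_force"])>40: print("high");break
import pickle
S={n:snapshot(n) for n in("scene","top","wrist")};pickle.dump(S,open("s3.pkl","wb"))
cv2.imwrite("pics/sc3.png",S["scene"]["image"])
P=cloud(S["scene"])
# lid plane: points in caddy coords
q=P.reshape(-1,3)-Hm; c=np.stack([q@Xc,q@Yc,q[:,2]],-1)
m=(np.abs(c[:,0]-.06)<.12)&(c[:,1]<-.02)&(c[:,1]>-.2)&(c[:,2]>.02)&(c[:,2]<.16)
k=c[m];print(m.sum(),np.percentile(np.degrees(np.arctan2(k[:,2],-k[:,1])),[10,30,50,70,90]))
E
```

```text
5 [ 0.0003 -0.0001  0.0005] [-0.7 -3.3  7.3] 30.6 14.28
10 [ 0.0004 -0.0001  0.0006] [-0.9 -2.9  7.6] 30.6 14.57
15 [ 0.0004 -0.0001  0.0006] [-2.  -2.2  9.4] 30.6 14.85
20 [ 0.0004 -0.      0.0007] [-1.1 -0.5 11.2] 30.6 15.13
25 [0.0005 0.     0.0008] [-1.4 -0.4 11.9] 30.6 15.42
30 [0.0005 0.0001 0.0008] [-2.3  0.9 11.4] 30.0 15.7
35 [0.0005 0.0002 0.0008] [-3.9  2.4 14. ] 30.0 15.98
40 [0.0004 0.0003 0.0006] [-4.4  5.7 15.8] 30.0 16.27
45 [0.0003 0.0004 0.0005] [-3.7  6.5 14.5] 30.0 16.55
3574 [45.54784171 46.23381642 46.85311354 47.90586587 49.78626628]
```

View pics/sc3.png

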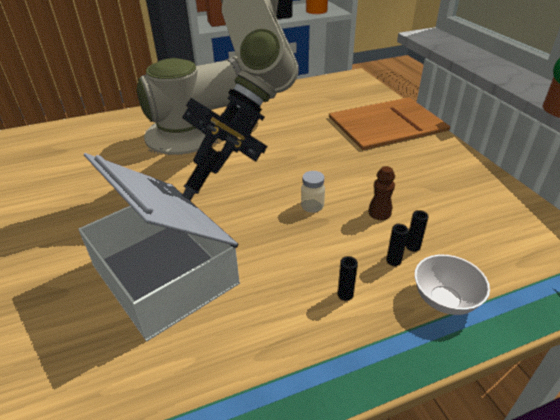

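The lid stands open at roughly 45°, with its free edge at (90,157), and the tube at (190,185) is still in the gripper and on the pin. One slope check of the lid face before handing in.

```bash
python3 - <<'E'
from h import *
Hm=np.array([.4585,-.0701,.1025])
hold(.5)
for n in("scene","top"):
    q=cloud(snapshot(n)).reshape(-1,3)-Hm;c=np.stack([q@Xc,q@Yc,q[:,2]],-1)
    for x0,x1 in((-.03,.05),(.06,.16)):
        m=(c[:,0]>x0)&(c[:,0]<x1)&(c[:,1]<-.03)&(c[:,1]>-.12)&(abs(c[:,2]+c[:,1])<.03)
        if m.sum()>30:
            vx,vy,a,b=cv2.fitLine(c[m][:,1:].astype(np.float32),cv2.DIST_HUBER,0,.001,.001).ravel();print(n,m.sum(),np.degrees(np.arctan(-vy/vx)))
o=get_obs();print(o["grip_force"],o["finger_gap"]*88,o["contact_force"].round(1),o["clock"],abs(o["dq"]).max())
E
```

```text
scene 654 43.060085
scene 1060 43.08618
top 3052 43.020267
top 3715 43.055447
30.001009051920846 30.915950003685694 [-3.9  7.7 14.1] 17.3 0.0014910148019226489
```

The lid is at 43.05° in both views (39 to 51° allowed) and steady, with 30 N of grip and the tube pressed against the collar. Handing in.

```bash
python3 -c "
from workcell import *
print(sign_off())"
```

```text
the job is handed in; nothing more can be done
None
```

The job is handed in: the tube was pushed fully home on the pin with the lid shut, and the gripper now holds the lid still at about 43° (45° asked, within 6°), with the mill and jar not touched; no verdict came back.

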